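# Stamp a cleaned spray-gun air cap in the spring press

### The job

Stand the brass air cap in the round nest of the spring press's shuttle and push the shuttle all the way in under the plunger. Then press the plunger knob down through the soft first stop to the firm second stop, hold it there for about a second without forcing it, and let the plunger come all the way up again, leaving the cap in its nest under the plunger and the other things on the bench where they are.

Things in the scene. Friction and masses are not known exactly. Their poses are not given: they have to be found in the camera images.
- air_cap: The spray-gun air cap to be stamped: a solid brass plug, 38 mm diameter and 26 mm tall, about 90 g; the lowest 21 mm are a plain cylinder, then it tapers to a flat 28 mm top with a small dark dot in the middle. Loose, upright on the bench. Origin at the centre of its underside, z up.
- press: Grey cast stamp press fixed to the bench, base 250 x 100 mm. Origin at bench height on the vertical plunger axis. Its x axis points from the loading side to the column behind the plunger: the shuttle goes in along +x. Column from x = 59 to 91 mm, 120 mm tall; overhead arm, 46 mm wide, x = -22 to 88 mm, 94 to 123 mm above the bench.
- shuttle (a joint): Sliding steel shuttle of the press: 0 = fully out (nest 130 mm in front of the plunger axis), 0.130 m = fully in at its stop, nest exactly under the plunger. It starts 0 to 30 mm in, slides against about 3 N of friction and stays where it is left.
- nest (a point): Centre of the floor of the round nest in the shuttle, 24 mm above the bench; moves with the shuttle. The nest is a recess 42 mm in diameter and 6 mm deep in a 70 x 66 mm steel plate; the air cap stands in it, underside on the floor.
- tab (a point): Upright steel push tab at the outer end of the shuttle, 80 mm from the nest centre: this point is the centre of the top edge of its outer face (the face to push on), 60 mm above the bench. The tab is 10 mm thick along the sliding direction, 44 mm wide, its free part about 34 mm tall. Moves with the shuttle.
- knob_top (a point): Centre of the flat top of the black mushroom knob (38 mm across) of the plunger, 170 mm above the bench when up. It is pressed straight down and springs back when let go. 15 to 20 N on it holds the plunger well against its second stop; more than about 25 N damages the cap.
- ram: Steel plunger rod, knob above, rubber-backed 22 mm die below; origin on its axis, 100 mm above the bench when up. Soft spring (2 to 5 N at the knob) for 6 to 16 mm until the die meets the cap: first stop. The die's setting varies, is not reported and must be felt. Then a stiffer spring, 8 N to start, 13 N some 9 mm on, at the firm second stop: from there 5 N per mm.
- lock_ring: Bystander: loose brass ring, 46 mm outside, 30 mm hole, 12 mm tall. Origin at the centre of its underside.
- gun_cup: Bystander: open aluminium cup, about 52 mm across the rim, 55 mm tall. Origin at the centre of its underside.
- paint_can: Bystander: closed can, 80 mm diameter, 110 mm tall, to the left of the press. Origin at the centre of its underside.
- wrench: Bystander: open-ended wrench lying flat on the bench at the right, beside the loose parts.
There are look-alikes about, which are no part of the job. What is shaped like the air_cap but blue is not meant.

How it is judged:
By the outcome, as a careful person would: the job done as asked, in the order asked, and still so for the second after the job is handed in, with the robot touching nothing.
It also fails if it takes over 72 s, if anything falls off the work surface, if the arm or the gripper's body presses on something with over 40 N, if the wrist force passes 120 N, or if a joint passes its speed limit or range.

### The arm

A 6-joint arm with a two-finger parallel gripper is mounted at the origin on the work surface. World frame = base frame: x ahead of the robot, y to its left, z up, the work surface at z = 0. Lengths are in mm, angles in rad, forces in N, time in s.
With the tool pointing down it reaches from about 425 to 950 mm from the base axis. Payload 3.5 kg.
Tool frame: the origin (TCP) lies midway between the tips of the shut fingers; the grasp point (between the pads) lies 19 mm behind it; z points along the fingers, y is the line along which they close (so a half turn about z gives the same grasp; the last joint's range is limited). The gripper opens to 85 mm and grips with 20 to 120 N. Pads are 22 mm wide; open, the fingers measure 114 mm over their backs; the gripper's body (76 mm by 85 mm) begins 54 mm behind the grasp point. The pads swing forward as they close: fully open they stand 13 mm farther back than shut.
Start: joints at [1.118, 0.286, 1.577, -0, 1.279, -0.15], TCP at [201.244, 644.288, 231.325] pointing down, gripper open.
Joint ranges: [-2.77, 2.77], [-0.9, 2.22], [0.21, 2.48], [-1.53, 4.67], [0.24, 2.81], [-2.84, 2.84]. Speed limits (rad/s): [2.79, 2.79, 3.14, 3.14, 3.14, 3.14].

### API

Orientations are given as a rotation vector (axis times angle).
In Python, from rig import observe, capture, hand_in gives the robot as it stands. The module is installed in compiled form; this text tells all that it offers.
- The arm moves only by the tool send_rows, never from a script. Its argument "commands" is text: rows parted by semicolons, each of 7 numbers parted by spaces: the shift along the tool's x, y, z in mm, then the turn, a rotation vector about the tool's x, y, z in units of 10 degrees (1.0 is 10 degrees), then the gripper command: -1 is shut, 1 is fully open, values between are in proportion. In form: x y z rx ry rz grip; .... A call has 1 to 20 rows; each row is the pose to reach, as a shift and turn from the pose commanded when the call began, along the tool's axes at that moment; what a row does not reach only later rows make up. A row lasts 1/8 s, in which the tool goes at most 62.5 mm and 10.7 degrees, less where a joint would pass 70% of its speed; a pose out of reach is approached as far as the arm can. A call with a gripper value outside its range is refused whole. The fingers move at their own pace and stop on an object; the grip force is fixed at half the most. Time passes only in rows, so rows that repeat a pose let the fingers close. It gives the time, the measured TCP pose, the force, the opening and the grip force at its end, in the units of the state.
- observe(): the state, without advancing time (a new reading comes with each control period).
- capture(name): name is "scene" or "top" or "wrist"; returns a dict with "image" (480x640x3 uint8, blue, green, red), "z_map" (480x640 float32, mm along the optical axis (not along the pixel's ray), 0 where there is no reading), "fx", "fy", "cx", "cy" (pixels), "T" (4x4, takes a point from camera to world coordinates); the wrist camera has in their place "tool_from_camera" (4x4, takes a point from camera to tool coordinates, whose origin is the TCP and whose axes are the flange's). Camera axes: x right, y up, looking along -z (the intrinsics and any distortion apply to the point x, -y, -z); pixel columns grow to the right and rows downward; lengths in mm; the calibration is good to about 2 mm. A picture is of the moment at which its call begins: read the wrist's pose just before it.
- hand_in(): hands the job in; it is judged then, once.
The state is a dict: "time_s": time; "q": joint angles; "joint_velocities": joint speeds; "joint_efforts": joint torques, N m; "ee_pos": TCP position; "eef_rot": TCP orientation; "contact_force": force on the tool from outside, world axes, zero at the start; "torque": the same for the moment, N m; "finger_gap": finger opening in mm; "gripper_force": force on a finger pad.
Only numpy, scipy, OpenCV 4.12 (cv2) and the standard library are available. Lean on these libraries where they do the work, as an engineer would, in place of code of your own. Each camera call takes 0.05 s, during which the arm holds its last target. There are 200 camera calls.

## Working session

There is one attempt and no reset: what is moved stays moved. The work goes in short steps, Python scripts to look and compute and a tool call to move; the robot and the scene stay as the last step left them, time stands still between calls to the robot, and variables do not carry over. Pictures are saved under pics/ and viewed, at most 10 in all, crops included, and the job is handed in when it is done.

Besides the shell and the picture viewer there is one more tool, called by a JSON object that holds its "method" and its "body", one argument or row to a line. send_rows: Moves the arm, as the interface text tells. Its arguments: {"type":"object","properties":{"commands":{"type":"string"}},"required":["commands"]}

```bash
mkdir -p pics; cat > h.py <<'E'
import numpy as np, cv2
from rig import observe, capture, hand_in
from scipy.spatial.transform import Rotation as R
def pts(c,T=None):
    T=c["T"] if T is None else T
    z=c["z_map"]; v,u=np.mgrid[:480,:640]
    P=np.stack([(u-c["cx"])/c["fx"]*z,-(v-c["cy"])/c["fy"]*z,-z],-1)
    return P@T[:3,:3].T+T[:3,3]
def wristT(c,s):
    T=np.eye(4);T[:3,:3]=R.from_rotvec(s["eef_rot"]).as_matrix();T[:3,3]=s["ee_pos"]
    return T@c["tool_from_camera"]
E
python3 - <<'E'
from h import *
s=observe();print(s)
for n in("scene","top"):
    c=capture(n);cv2.imwrite(f"pics/{n}0.png",c["image"]);np.savez(f"{n}.npz",**c)
    print(n,c["T"].round(2).tolist(),c["fx"],c.keys())
E
```

```text
{'time_s': 0.0, 'q': array([ 1.11799633e+00,  2.87136641e-01,  1.57819592e+00, -3.67585414e-05,
        1.27861318e+00, -1.50021843e-01]), 'joint_velocities': array([-0.00052569, -0.00066487, -0.0011842 , -0.00115774, -0.00033679,
       -0.00106731]), 'joint_efforts': array([-5.10646278e-04, -4.05976903e+01, -2.92624569e+01, -2.57765951e-04,
        5.70731208e-03, -1.06800687e-05]), 'ee_pos': array([200.96501638, 643.68853578, 229.95629631]), 'eef_rot': array([-0.47367111, -3.10500401,  0.00354526]), 'contact_force': array([0.47783471, 0.10903608, 0.46788239]), 'torque': array([-0.02655555, -0.0054765 , -0.02387466]), 'gripper_force': 0.0, 'finger_gap': 85.26196375047553}
scene [[0.6, -0.63, 0.49, 1141.09], [0.8, 0.47, -0.38, -484.27], [0.01, 0.62, 0.79, 1062.64], [0.0, 0.0, 0.0, 1.0]] 593.3964895444357 dict_keys(['image', 'z_map', 'fx', 'fy', 'cx', 'cy', 'T'])
top [[0.01, 0.98, -0.2, 338.2], [-1.0, 0.01, -0.0, -69.52], [0.0, 0.2, 0.98, 1275.85], [0.0, 0.0, 0.0, 1.0]] 527.754336876378 dict_keys(['image', 'z_map', 'fx', 'fy', 'cx', 'cy', 'T'])
```

View pics/scene0.png

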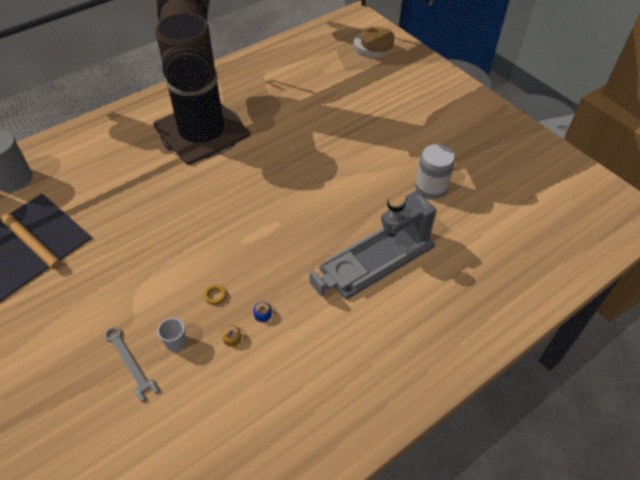

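View pics/top0.png

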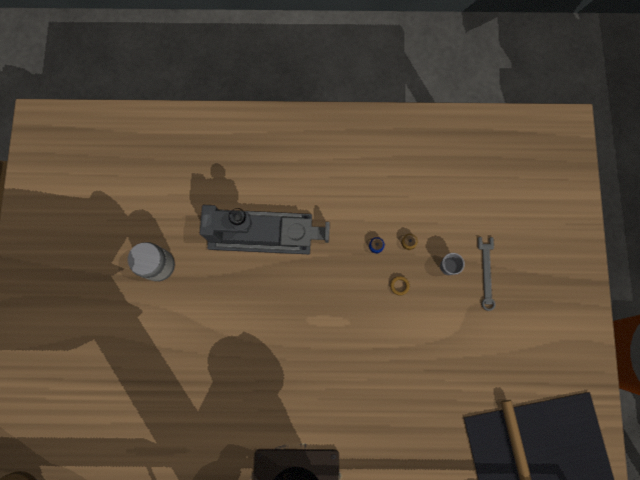

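The scene image shows the brass cap at (232,336), the blue look-alike at (262,311), the ring at (215,294), the cup at (172,334), and the press with its nest at (347,268). In the top image the cap is at (409,242), the nest at (297,232), the tab at (324,232) and the knob at (237,216).

```bash
python3 - <<'E'
from h import *
C={n:dict(np.load(n+".npz")) for n in("scene","top")}
for n,c in C.items():
    P=pts(c); hsv=cv2.cvtColor(c["image"],cv2.COLOR_BGR2HSV)
    ok=c["z_map"]>0
    x,y,z=P[...,0],P[...,1],P[...,2]
    q={"scene":dict(cap=(232,336),blue=(262,311),ring=(215,294),nest=(347,268),knob=(397,203)),"top":dict(cap=(409,242),blue=(376,245),ring=(400,285),nest=(297,232),knob=(237,216),tab=(324,232))}[n]
    for k,(u,v) in q.items():
        print(n,k,P[v,u].round(1))
        w=np.s_[v-18:v+18,u-18:u+18]
        if k in("cap","blue"):
            m=(z[w]>22)&(z[w]<40); 
            if m.sum(): print("  top",m.sum(),(x[w][m].min()+x[w][m].max())/2,(y[w][m].min()+y[w][m].max())/2,z[w][m].mean(),np.ptp(x[w][m]),np.ptp(y[w][m]))
        if k=="knob":
            m=(z[w]>150)&(z[w]<190); print("  top",m.sum(),x[w][m].mean(),y[w][m].mean(),np.median(z[w][m]),np.ptp(x[w][m]),np.ptp(y[w][m]))
    # press-plane: points
    m=ok&(x>300)&(x<900)&(z>8)&(abs(hsv[...,1].astype(int))<90)
    if n=="top":
        mm=m&(np.mgrid[:480,:640][1]>195)&(np.mgrid[:480,:640][1]<335)&(z<180)
        r=cv2.minAreaRect(np.c_[x[mm&(z<25)],y[mm&(z<25)]].astype(np.float32)); print("base",r)
        for lo,hi in((25,40),(50,70),(100,127)):
            k=mm&(z>lo)&(z<hi); print(lo,hi,k.sum(),cv2.minAreaRect(np.c_[x[k],y[k]].astype(np.float32)),np.median(z[k]))
    w={"top":(190,190,340,265),"scene":(300,180,450,300)}[n]
    cv2.imwrite(f"pics/{n}c.png",cv2.resize(c["image"][w[1]:w[3],w[0]:w[2]],None,fx=4,fy=4,interpolation=2))
a=cv2.imread("pics/topc.png");b=cv2.imread("pics/scenec.png")
cv2.imwrite("pics/both.png",cv2.resize(np.vstack([a,b]),(470,600*1)) )
cv2.imwrite("pics/both.png",np.vstack([a,b])[:780:,:])
E
```

```text
scene cap [ 573.4 -261.8   -0.7]
  top 113 579.4847548870507 -265.0076667805965 25.350528683928538 37.26643602633192 35.58992937311214
scene blue [ 563.  -181.9    3.2]
  top 99 569.7743055431281 -185.10393679082307 25.341104037729593 37.24514796882215 37.282740409229405
scene ring [ 469.3 -238.3    4.1]
scene nest [593.5  18.5  22.7]
scene knob [505.6 243.9   2. ]
  top 104 609.81468452651 120.95059143458708 166.75756988917198 35.61074401612075 34.340217656516984
top cap [ 579.3 -266.6   -1. ]
  top 63 578.0216964409717 -262.85655211737844 25.541046792602568 32.39174659222135 34.251563143638776
top blue [ 565.4 -182.5   29.5]
  top 60 569.0229457620501 -183.1256498050938 25.439894630978678 34.44804063213655 33.92082060305364
top ring [ 472.8 -242.3    1.6]
top nest [596.9   8.2  22.4]
top knob [606.2 133.3 145.2]
  top 82 597.8134085415586 128.12168341658176 166.62058565415987 36.00504719602441 36.55855363688369
top tab [596.3 -57.4  28.2]
base ((599.6953735351562, 80.14595794677734), (291.820556640625, 102.04129791259766), 87.79444122314453)
25 40 1296 ((599.3634643554688, 74.66793060302734), (285.78118896484375, 91.734130859375), 87.49738311767578) 29.444258835491382
50 70 110 ((591.7581787109375, 76.00987243652344), (42.25291061401367, 286.275390625), 0.7800522446632385) 59.5438303581077
100 127 1066 ((602.2686157226562, 165.5556182861328), (112.21063232421875, 69.15408325195312), 88.14153289794922) 119.85515927088147
```

```bash
cat >> h.py <<'E'
def row(target,yaw=None,f=None):
    """target world TCP; yaw: world heading (deg) of tool x axis, tool down -> shift(mm), turn(10deg) from measured pose"""
    s=observe();M=R.from_rotvec(s["eef_rot"]).as_matrix()
    d=M.T@(np.array(target)-s["ee_pos"])
    r=np.zeros(3)
    if yaw is not None:
        a=np.deg2rad(yaw);G=np.array([[np.cos(a),np.sin(a),0],[np.sin(a),-np.cos(a),0],[0,0,-1]]).T
        G=np.c_[[np.cos(a),np.sin(a),0],[np.sin(a),-np.cos(a),0],[0,0,-1]]
        r=np.rad2deg(R.from_matrix(M.T@G).as_rotvec())/10
    print("row",d.round(1),r.round(2),"q",s["q"].round(2),"t",round(s["time_s"],2),"pos",s["ee_pos"].round(1),"F",s["contact_force"].round(1))
E
python3 - <<'E'
from h import *
s=observe();M=R.from_rotvec(s["eef_rot"]).as_matrix();print(M.round(3))
c=capture("wrist");print(c["tool_from_camera"].round(2),c["fx"])
for y in (90,-90): row((590,10,320),y)
E
```

```text
[[-0.955  0.298 -0.001]
 [ 0.298  0.955 -0.002]
 [ 0.    -0.002 -1.   ]]
[[   0.      0.95    0.33   84.23]
 [   1.      0.     -0.     -0.16]
 [  -0.      0.33   -0.95 -142.43]
 [   0.      0.      0.      1.  ]] 397.30301614091155
row [-560.2 -489.2  -89. ] [-0.01  0.01  7.27] q [ 1.12  0.29  1.58  0.    1.28 -0.15] t 0.15 pos [201.  643.9 230.3] F [-1.1  0.2 -0.5]
row [-560.2 -489.2  -89. ] [-1.000e-02 -1.000e-02 -1.073e+01] q [ 1.12  0.29  1.58  0.    1.28 -0.15] t 0.15 pos [201.  643.9 230.3] F [-1.1  0.2 -0.5]
```

```bash
python3 - <<'E'
from h import *
row((600,60,250),180)
E
```

```text
row [-554.9 -438.4  -19.1] [-0.01 -0.   -1.73] q [ 1.12  0.29  1.58  0.    1.28 -0.15] t 0.15 pos [201.  643.9 230.3] F [-1.1  0.2 -0.5]
```

{"method": "send_rows", "body": {
  "commands": "-555 -438 -19 0 0 -1.73 -1;-555 -438 -19 0 0 -1.73 -1;-555 -438 -19 0 0 -1.73 -1;-555 -438 -19 0 0 -1.73 -1;-555 -438 -19 0 0 -1.73 -1;-555 -438 -19 0 0 -1.73 -1;-555 -438 -19 0 0 -1.73 -1;-555 -438 -19 0 0 -1.73 -1;-555 -438 -19 0 0 -1.73 -1;-555 -438 -19 0 0 -1.73 -1;-555 -438 -19 0 0 -1.73 -1;-555 -438 -19 0 0 -1.73 -1;-555 -438 -19 0 0 -1.73 -1;-555 -438 -19 0 0 -1.73 -1;-555 -438 -19 0 0 -1.73 -1"
}}

```text
time_s: 2.02
ee_pos: [599.6, 62.4, 250.3]
eef_rot: [0.002, -3.141, -0.001]
contact_force: [-0.8, 0.1, -0.3]
finger_gap: -0.3
gripper_force: 0.0
```

```bash
python3 - <<'E'
from h import *
s=observe();c=capture("wrist");c["T"]=wristT(c,s);np.savez("w1.npz",**c);cv2.imwrite("pics/w1.png",c["image"])
row((579,-264,230),180)
E
```

```text
row [  21.1 -326.3   20.4] [ 0.   -0.    0.01] q [-0.06  0.11  1.74  0.    1.29 -1.64] t 2.08 pos [599.7  62.3 250.4] F [ 0.3 -0.2 -0.4]
```

View pics/w1.png

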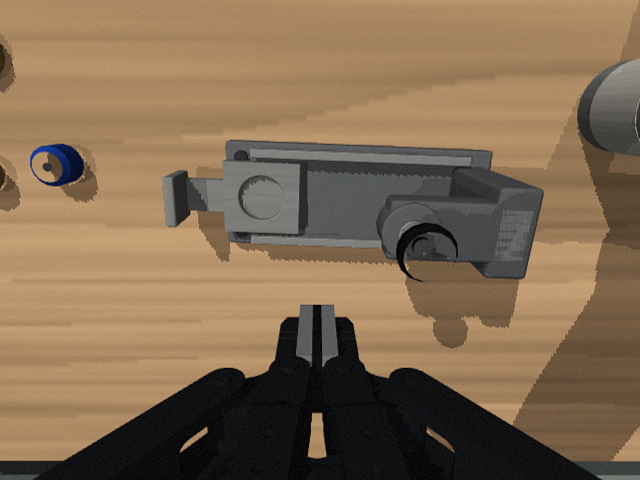

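The wrist view shows the nest circle at about (262,197), the plate from (225,162) to (305,235), the tab at (175,198), and the knob at about (430,250).

```bash
python3 - <<'E'
from h import *
c=dict(np.load("w1.npz"));T=c["T"];P=pts(c);z=P[...,2]
def cast(u,v,h):
    d=T[:3,:3]@np.array([(u-c["cx"])/c["fx"],-(v-c["cy"])/c["fy"],-1]);return T[:3,3]+d*(h-T[2,3])/d[2]
print(P[197,262],P[165,290],P[196,172])
g=cv2.cvtColor(c["image"],cv2.COLOR_BGR2GRAY)
# nest floor by depth
w=np.zeros(z.shape,bool);w[160:240,222:308]=1
m=w&(abs(z-24)<2.5); m=cv2.morphologyEx(m.astype(np.uint8),cv2.MORPH_OPEN,np.ones((3,3)))
n,l,s,ce=cv2.connectedComponentsWithStats(m);i=l[197,262];print("floor",s[i],ce[i],cast(*ce[i],24))
k=l==i;print(" floor mid",[(P[k][:,j].min()+P[k][:,j].max())/2 for j in(0,1)],np.ptp(P[k],axis=0))
def rect(m,lab):
    q=P[m][:,:2].astype(np.float32);print(lab,m.sum(),cv2.minAreaRect(q),np.median(P[m][:,2]))
m=w&(z>27)&(z<33);rect(m,"plate")
t=np.zeros(z.shape,bool);t[160:235,155:200]=1;rect(t&(z>52)&(z<66),"tab")
a=np.zeros(z.shape,bool);a[150:300,370:545]=1
m=a&(z>164)&(z<176);rect(m,"knob")
q=P[m];print(q.mean(0)) 
q=np.argwhere(m).astype(np.float32);e=cv2.minEnclosingCircle(q[:,::-1]);print(e,cast(*e[0],170))
rect(a&(z>117)&(z<128),"arm+col top")
# base outer
b=np.zeros(z.shape,bool);b[130:290,215:500]=1;rect(b&(z>5)&(z<25),"base")
cv2.imwrite("pics/crop.png",cv2.resize(c["image"][140:290,150:460],None,fx=2.5,fy=2.5,interpolation=2))
E
```

```text
[596.16213399  10.97655261  24.89114965] [565.39351179  38.36977008  31.25608535] [587.78833137 -60.85220148  59.5555312 ]
floor [ 240  177   44   43 1490] [261.25436242 197.56107383] [596.89774614  10.12503401  24.        ]
 floor mid [np.float64(597.4863467015532), np.float64(10.319425750369524)] [40.42268263 40.92355483  4.70445266]
plate 3973 ((599.4547729492188, 13.247293472290039), (80.10247802734375, 74.27495574951172), 89.88511657714844) 29.965860208269532
tab 700 ((593.35888671875, -64.30793762207031), (10.930806159973145, 43.64183807373047), 87.89550018310547) 59.50420699875346
knob 684 ((599.5088500976562, 129.05496215820312), (34.50025939941406, 36.812049865722656), 32.0748176574707) 166.9714648551275
[593.06070112 124.15811907 167.05519352]
((426.8432922363281, 253.12521362304688), 30.864871978759766) [598.30635432 128.31977769 170.        ]
arm+col top 8874 ((601.9464721679688, 164.12351989746094), (112.22760009765625, 69.43879699707031), 87.87025451660156) 120.02420082774418
base 12948 ((598.8161010742188, 95.34413146972656), (258.7434997558594, 99.36753845214844), 88.1213607788086) 16.13863695028246
```

{"method": "send_rows", "body": {
  "commands": "21 -326 20 0 0 0 0.5;21 -326 20 0 0 0 0.5;21 -326 20 0 0 0 0.5;21 -326 20 0 0 0 0.5;21 -326 20 0 0 0 0.5;21 -326 20 0 0 0 0.5;21 -326 20 0 0 0 0.5;21 -326 20 0 0 0 0.5"
}}

```text
time_s: 3.08
ee_pos: [579.5, -263.3, 230.5]
eef_rot: [-0.002, 3.141, 0.001]
contact_force: [-0.3, 0.0, -0.1]
finger_gap: 63.8
gripper_force: 0.0
```

```bash
python3 - <<'E'
from h import *
s=observe();c=capture("wrist");c["T"]=wristT(c,s);np.savez("w2.npz",**c);cv2.imwrite("pics/w2.png",c["image"])
print(s["finger_gap"]);row((579,-264,230),180)
P=pts(c);z=P[...,2]
m=((z>22)&(z<30)).astype(np.uint8)
n,l,st,ce=cv2.connectedComponentsWithStats(m)
hsv=cv2.cvtColor(c["image"],cv2.COLOR_BGR2HSV)
for i in range(1,n):
    if st[i,4]>100:
        k=l==i;print(ce[i],st[i],np.median(P[k],axis=0).round(1),[((P[k][:,j].min()+P[k][:,j].max())/2).round(1) for j in(0,1)],np.ptp(P[k],axis=0).round(1),np.median(hsv[k],axis=0))
E
```

```text
63.80373989134357
row [ 0.6 -0.8  0.6] [0.   0.   0.01] q [-0.59  0.2   1.68  0.    1.26 -2.16] t 3.12 pos [ 579.6 -263.2  230.6] F [0.4 0.2 0.1]
[186.66923077 137.93846154] [176 110  39  51 260] [ 521.8 -375.7   26.1] [np.float64(518.7), np.float64(-366.4)] [40.8 29.5  7.9] [105.   9.  52.]
[402.28318584 190.62389381] [384 173  41  40 452] [ 564.1 -189.2   23.9] [np.float64(568.4), np.float64(-185.1)] [35.5 36.3  5.3] [112.  215.  101.5]
[626.67058824 179.15882353] [615 174  25  11 170] [555.2   5.4  29. ] [np.float64(555.1), np.float64(9.7)] [ 8.1 18.8  7.9] [30.  10.5 83.5]
[314.25663717 200.95132743] [295 182  40  41 452] [ 573.5 -265.6   23.9] [np.float64(577.2), np.float64(-265.2)] [36.9 35.2  5.5] [ 18. 163. 123.]
[605.33956619 227.68760908] [ 561  186   79   87 4011] [599.5   2.2  26.1] [np.float64(602.2), np.float64(0.7)] [80.3 81.7  8. ] [30.  9. 89.]
[531.28514056 218.85140562] [523 197  23  48 249] [591.4 -69.3  26. ] [np.float64(592.9), np.float64(-66.2)] [42.8 10.2  7.9] [45. 11. 51.]
```

View pics/w2.png

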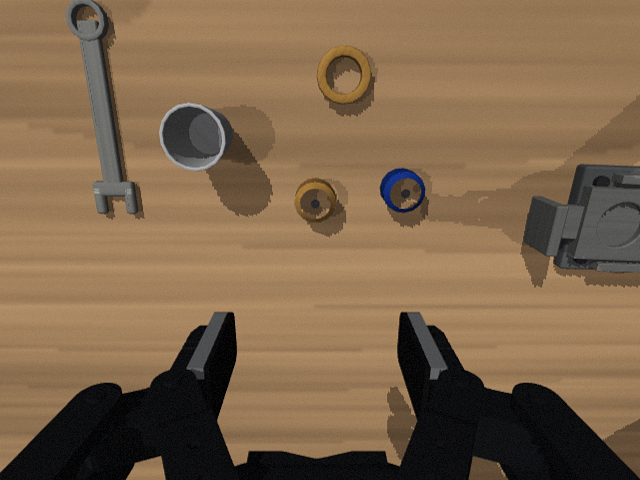

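The cap's dot is at (315,204), the blue part at (405,193), the cup at (195,137) and the ring at (344,74). The cap centre is about (577.5,-265), so I'm descending on it.

{"method": "send_rows", "body": {
  "commands": "2 -2 60 0 0 0 0.5;2 -2 120 0 0 0 0.5;2 -2 170 0 0 0 0.5;2 -2 170 0 0 0 0.5;2 -2 170 0 0 0 0.5"
}}

```text
time_s: 3.75
ee_pos: [578.8, -267.2, 62.8]
eef_rot: [-0.001, 3.139, -0.003]
contact_force: [0.4, 0.2, 0.5]
finger_gap: 64.4
gripper_force: 0.0
```

```bash
python3 - <<'E'
from h import *
s=observe();c=capture("wrist");c["T"]=T=wristT(c,s);cv2.imwrite("pics/w3.png",c["image"])
P=pts(c);z=P[...,2];hsv=cv2.cvtColor(c["image"],cv2.COLOR_BGR2HSV)
m=((z>22)&(z<30)&(hsv[...,0]<30)&(hsv[...,1]>100)).astype(np.uint8)
n,l,st,ce=cv2.connectedComponentsWithStats(m);i=1+st[1:,4].argmax();k=l==i
print(ce[i],st[i],[((P[k][:,j].min()+P[k][:,j].max())/2).round(1) for j in(0,1)],np.ptp(P[k],axis=0))
row((577.5,-265,6),180)
for v in (250,350,420):print(v,[ (u,P[v,u].round(0).tolist()) for u in range(180,470,20) if 0<c["z_map"][v,u]<300])
E
```

```text
[321.55727554 273.07198142] [ 286  247   72   65 1292] [np.float64(577.2), np.float64(-264.9)] [35.58036771 35.84931189  5.79506662]
row [ 2.2  3.1 57.9] [-0.02  0.03  0.  ] q [-0.59  0.38  1.78  0.    0.97 -2.16] t 3.8 pos [ 579.4 -267.9   63.9] F [ 0.6 -0.4  0.7]
250 [(180, [570.0, -343.0, -1.0]), (200, [569.0, -331.0, 0.0]), (220, [570.0, -321.0, -1.0]), (240, [569.0, -309.0, 1.0]), (260, [570.0, -299.0, -0.0]), (280, [570.0, -288.0, -1.0]), (300, [562.0, -276.0, 19.0]), (320, [561.0, -266.0, 24.0]), (340, [562.0, -256.0, 21.0]), (360, [569.0, -244.0, 0.0]), (380, [569.0, -233.0, 0.0]), (400, [569.0, -222.0, 0.0]), (420, [569.0, -211.0, 0.0]), (440, [565.0, -203.0, 11.0]), (460, [560.0, -198.0, 24.0])]
350 [(180, [634.0, -350.0, -0.0]), (200, [568.0, -304.0, 97.0]), (220, [571.0, -299.0, 92.0]), (240, [634.0, -314.0, -0.0]), (260, [634.0, -302.0, -1.0]), (280, [635.0, -290.0, -2.0]), (300, [634.0, -277.0, -1.0]), (320, [634.0, -265.0, 0.0]), (340, [634.0, -253.0, -1.0]), (360, [633.0, -241.0, 0.0]), (380, [634.0, -229.0, -1.0]), (400, [583.0, -235.0, 74.0]), (420, [567.0, -235.0, 98.0]), (440, [572.0, -226.0, 91.0]), (460, [634.0, -181.0, -0.0])]
420 [(180, [561.0, -298.0, 134.0]), (200, [561.0, -293.0, 134.0]), (220, [686.0, -330.0, 0.0]), (240, [687.0, -317.0, -1.0]), (260, [686.0, -304.0, 1.0]), (280, [687.0, -291.0, -0.0]), (300, [687.0, -278.0, -0.0]), (320, [686.0, -265.0, 1.0]), (340, [686.0, -252.0, 1.0]), (360, [686.0, -239.0, 0.0]), (380, [686.0, -226.0, 0.0]), (400, [686.0, -213.0, 0.0]), (420, [560.0, -244.0, 135.0]), (440, [561.0, -239.0, 133.0]), (460, [562.0, -234.0, 132.0])]
```

View pics/w3.png

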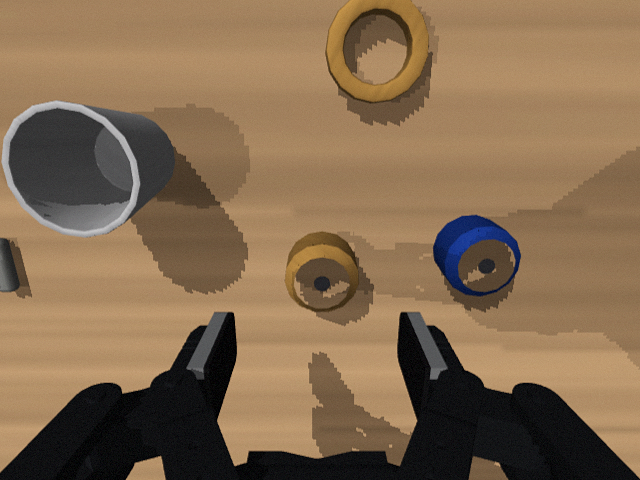

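{"method": "send_rows", "body": {
  "commands": "2 2.5 20 0 0 0 0.5;2 2.5 45 0 0 0 0.5;2 2.5 57 0 0 0 0.5;2 2.5 57 0 0 0 0.5;2 2.5 57 0 0 0 0.5;2 2.5 57 0 0 0 -0.3;2 2.5 57 0 0 0 -1;2 2.5 57 0 0 0 -1;2 2.5 57 0 0 0 -1;2 2.5 57 0 0 0 -1;2 2.5 57 0 0 0 -1"
}}

```text
time_s: 5.18
ee_pos: [576.0, -265.4, 4.7]
eef_rot: [0.001, 3.14, -0.002]
contact_force: [0.3, 0.3, 6.4]
finger_gap: 35.5
gripper_force: 60.5
```

{"method": "send_rows", "body": {
  "commands": "0 0 -20 0 0 0 -1;0 0 -60 0 0 0 -1;0 0 -110 0 0 0 -1;0 0 -110 0 0 0 -1;0 0 -110 0 0 0 -1;0 0 -110 0 0 0 -1"
}}

```text
time_s: 5.92
ee_pos: [573.8, -263.9, 111.1]
eef_rot: [-0.001, -3.138, -0.004]
contact_force: [0.4, 1.1, -1.4]
finger_gap: 35.8
gripper_force: 60.1
```

```bash
python3 - <<'E'
from h import *
s=observe();c=capture("wrist");c["T"]=T=wristT(c,s);cv2.imwrite("pics/w4.png",c["image"][200:,150:490])
print(s["finger_gap"],s["gripper_force"],s["contact_force"])
P=pts(c);z=P[...,2];hsv=cv2.cvtColor(c["image"],cv2.COLOR_BGR2HSV)
m=((c["z_map"]>0)&(c["z_map"]<300)&(hsv[...,0]<35)&(hsv[...,1]>100)).astype(np.uint8)
n,l,st,ce=cv2.connectedComponentsWithStats(m);i=1+st[1:,4].argmax();k=l==i
d=P[k]-s["ee_pos"];print(ce[i],st[i],np.percentile(d,[1,50,99],axis=0).round(1))
row((596.9,10.2,115),180)
E
```

```text
35.75403077458154 60.13811553712003 [ 0.38815154  1.11801183 -1.39478088]
[332.75742997 178.55783684] [     0      0    640    393 207437] [[-139.4 -213.8 -112.8]
 [ -42.    10.5 -111.2]
 [  97.2  210.7   17.6]]
row [-22.8 274.2  -3.3] [ 0.01 -0.02 -0.  ] q [-0.59  0.31  1.77 -0.    1.06 -2.16] t 5.97 pos [ 573.9 -263.9  111.1] F [-0.1 -0.1 -1.2]
```

View pics/w4.png

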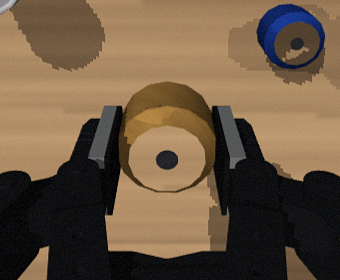

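The cap is gripped upright with its dot at (317,360) in the full image. Next I'll work out its offset from the TCP.

```bash
python3 - <<'E'
from h import *
s=observe();c=capture("wrist");T=wristT(c,s);P=pts(c)
def cast(u,v,h):
    d=T[:3,:3]@np.array([(u-c["cx"])/c["fx"],-(v-c["cy"])/c["fy"],-1]);return T[:3,3]+d*(h-T[2,3])/d[2]
hsv=cv2.cvtColor(c["image"],cv2.COLOR_BGR2HSV)
roi=np.zeros(P.shape[:2],bool);roi[270:400,260:375]=1
m=roi&(c["z_map"]>0)&(P[...,2]>80)&(hsv[...,1]>90)
q=P[m]-s["ee_pos"];print(m.sum(),np.percentile(q,[1,50,99],axis=0).round(1))
t=m&(P[...,2]-s["ee_pos"][2]>np.percentile(q[:,2],98)-2);q=P[t]-s["ee_pos"];print("top",q.min(0),q.max(0))
d=(roi&(hsv[...,2]<60)&(abs(np.mgrid[:480,:640][1]-317)<14)&(abs(np.mgrid[:480,:640][0]-360)<14))
v,u=np.nonzero(d);print("dot",u.mean(),v.mean(),len(u),np.median(P[d],axis=0)-s["ee_pos"])
for h in(16,20,24):print(h,(cast(u.mean(),v.mean(),s["ee_pos"][2]+h)-s["ee_pos"]).round(1))
row((596.9,10.2,115),180)
E
```

```text
Traceback (most recent call last):
  File "h.py", line 5, in pts
    T=c["T"] if T is None else T
      ~^^^^^
KeyError: 'T'
```

```bash
cat > dot.py <<'E'
from h import *
s=observe();c=capture("wrist");T=wristT(c,s);P=pts(c,T)
def cast(u,v,h):
    d=T[:3,:3]@np.array([(u-c["cx"])/c["fx"],-(v-c["cy"])/c["fy"],-1]);return T[:3,3]+d*(h-T[2,3])/d[2]
hsv=cv2.cvtColor(c["image"],cv2.COLOR_BGR2HSV)
roi=np.zeros(P.shape[:2],bool);roi[270:400,260:375]=1
m=roi&(c["z_map"]>0)&(c["z_map"]<190)&(hsv[...,1]>90)
q=P[m]-s["ee_pos"];print(m.sum(),np.percentile(q,[1,50,99],axis=0).round(1))
d=roi&(hsv[...,2]<70)&(np.hypot(np.mgrid[:480,:640][1]-317,np.mgrid[:480,:640][0]-360)<15)
v,u=np.nonzero(d);print("dot",u.mean(),v.mean(),len(u),np.median(P[d],axis=0)-s["ee_pos"])
for h in(16,20,24):print(h,(cast(u.mean(),v.mean(),s["ee_pos"][2]+h)-s["ee_pos"]).round(1))
E
python3 - <<'E'
from dot import *
row((596.9,10.2,115),180)
E
```

```text
5696 [[-17.2 -18.1  -4.2]
 [-11.1  -0.3  17.3]
 [ 16.6  17.8  36.3]]
dot 316.6802507836991 359.5141065830721 319 [1.45727361e+00 2.01508282e-02 2.15069885e+01]
16 [ 5.4 -0.1 16. ]
20 [ 2.6 -0.1 20. ]
24 [-0.2 -0.1 24. ]
row [-22.4 274.5  -3. ] [ 0.01 -0.01 -0.01] q [-0.59  0.31  1.77 -0.    1.06 -2.16] t 6.08 pos [ 574.3 -264.2  111.6] F [-0.  -0.5 -1.1]
```

{"method": "send_rows", "body": {
  "commands": "-21 274 10 0 0 0 -1;-21 274 10 0 0 0 -1;-21 274 10 0 0 0 -1;-21 274 10 0 0 0 -1;-21 274 10 0 0 0 -1;-21 274 10 0 0 0 -1;-21 274 10 0 0 0 -1"
}}

```text
time_s: 6.95
ee_pos: [596.2, 8.5, 102.9]
eef_rot: [-0.002, -3.141, 0.001]
contact_force: [-0.5, 0.4, -0.2]
finger_gap: 35.8
gripper_force: 60.3
```

```bash
python3 - <<'E'
from dot import *
cv2.imwrite("pics/w5.png",c["image"])
z=P[...,2]
w=np.zeros(z.shape,bool);w[60:330,180:460]=1
m=w&(abs(z-24)<2.5); m=cv2.morphologyEx(m.astype(np.uint8),cv2.MORPH_OPEN,np.ones((3,3)))
n,l,st,ce=cv2.connectedComponentsWithStats(m)
for i in range(1,n):
    if st[i,4]>400:
        k=l==i;print(st[i],ce[i],P[k].min(0).round(1),P[k].max(0).round(1))
row((595.4,10.2,28.5),180)
E
```

```text
5643 [[-17.3 -18.   -4.1]
 [-11.2  -0.6  17.2]
 [ 16.4  17.8  36.2]]
dot 316.7220447284345 359.5495207667732 313 [ 1.51804122  0.07303866 21.5114836 ]
16 [ 5.4 -0.  16. ]
20 [ 2.6 -0.  20. ]
24 [-0.3 -0.  24. ]
[ 285  225   71   60 3386] [320.34376846 255.49763733] [576.7 -10.3  22. ] [615.2  31.4  26.5]
row [ 0.9  2.1 74.6] [-0.   -0.   -0.01] q [-0.16  0.25  1.87 -0.    1.02 -1.72] t 7.0 pos [596.3   8.1 103.1] F [ 1.3 -0.1 -0.4]
```

View pics/w5.png

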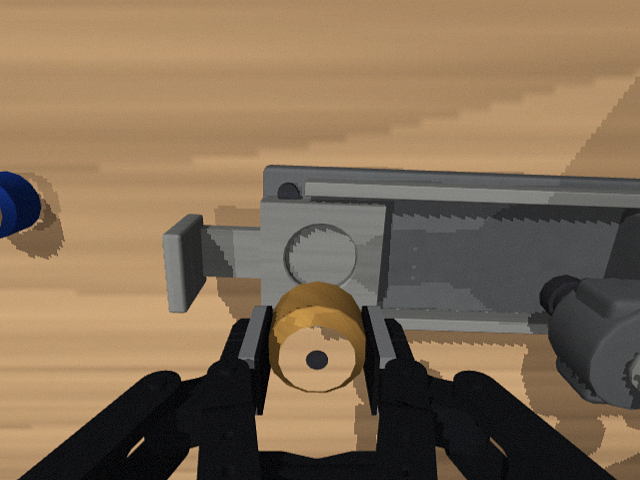

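The nest circle is at (320,255), with its floor centre at about (597,10.4). Descending to just above the rim.

{"method": "send_rows", "body": {
  "commands": "1 2 30 0 0 0 -1;1 2 55 0 0 0 -1;1 2 64 0 0 0 -1;1 2 64 0 0 0 -1;1 2 64 0 0 0 -1;1 2 64 0 0 0 -1"
}}

```text
time_s: 7.75
ee_pos: [596.3, 11.0, 40.6]
eef_rot: [0.001, 3.139, -0.001]
contact_force: [0.2, -0.1, -1.0]
finger_gap: 35.6
gripper_force: 60.3
```

```bash
python3 - <<'E'
from dot import *
cv2.imwrite("pics/w6.png",c["image"][140:480,120:520])
row((595.4,10.3,28.5),180)
E
```

```text
5517 [[-17.3 -18.  -10.9]
 [-11.4  -0.6  17. ]
 [ 18.6  17.8  35.3]]
dot 316.5300925925926 357.3263888888889 432 [ 2.55825167  0.0723142  21.29959953]
16 [ 4.4 -0.1 16. ]
20 [ 1.6 -0.1 20. ]
24 [-1.2 -0.1 24. ]
row [ 0.7 -0.8 11.9] [-0.    0.01 -0.  ] q [-0.15  0.34  1.89 -0.    0.91 -1.72] t 7.8 pos [596.1  11.1  40.4] F [-0.2 -0.2 -1.3]
```

View pics/w6.png

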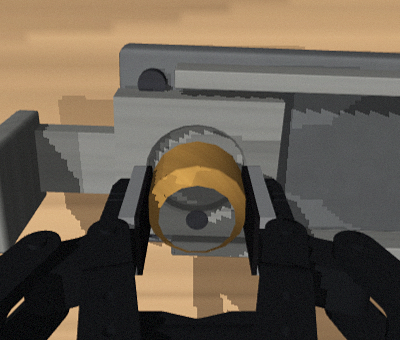

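The cap sits centred over the nest: cap x 150–245 against nest x 148–243 in the crop. Lowering slowly.

{"method": "send_rows", "body": {
  "commands": "0.6 -0.6 3 0 0 0 -1;0.6 -0.6 6 0 0 0 -1;0.6 -0.6 8 0 0 0 -1;0.6 -0.6 9 0 0 0 -1;0.6 -0.6 9 0 0 0 -1;0.6 -0.6 9 0 0 0 -1"
}}

```text
time_s: 8.55
ee_pos: [594.8, 10.6, 30.4]
eef_rot: [0.001, 3.141, -0.0]
contact_force: [0.5, -0.2, -1.7]
finger_gap: 35.3
gripper_force: 60.3
```

{"method": "send_rows", "body": {
  "commands": "0 0 1 0 0 0 -1;0 0 1.7 0 0 0 -1;0 0 1.7 0 0 0 -1;0 0 1.7 0 0 0 -0.1;0 0 1.7 0 0 0 0.2;0 0 1.7 0 0 0 0.4;0 0 1.7 0 0 0 0.4;0 0 -20 0 0 0 0.4;0 0 -60 0 0 0 0.4;0 0 -80 0 0 0 0.4;0 0 -80 0 0 0 0.4;0 0 -80 0 0 0 0.4"
}}

```text
time_s: 10.05
ee_pos: [593.7, 10.7, 108.8]
eef_rot: [-0.001, -3.139, -0.001]
contact_force: [0.2, 1.0, -0.5]
finger_gap: 59.8
gripper_force: 0.0
```

```bash
python3 - <<'E'
from h import *
s=observe();c=capture("wrist");T=wristT(c,s);P=pts(c,T);z=P[...,2];cv2.imwrite("pics/w7.png",c["image"])
hsv=cv2.cvtColor(c["image"],cv2.COLOR_BGR2HSV)
w=np.zeros(z.shape,bool);w[150:330,230:420]=1
m=w&(z>35)&(z<60);q=P[m];print(m.sum(),q.min(0),q.max(0),np.percentile(q[:,2],98))
t=m&(z>np.percentile(q[:,2],98)-3);print("top z",np.median(z[t]),P[t].min(0),P[t].max(0))
A=np.c_[P[t][:,:2]-P[t][:,:2].mean(0),np.ones(t.sum())];print("tilt",np.linalg.lstsq(A,z[t],rcond=None)[0])
w[:]=0;w[150:400,:300]=1;k=w&(z>52)&(z<66);print("tab",k.sum(),P[k].min(0),P[k].max(0),cv2.minAreaRect(P[k][:,:2].astype(np.float32)))
row((593,-95,110),178)
E
```

```text
1863 [577.71338832  -8.35829303  35.14270274] [615.40855667  29.09548021  52.19097655] 50.93505310067518
top z 49.223061231429966 [580.25334264  -5.21514035  47.94735155] [612.34025485  27.04152416  52.19097655]
tilt [ 1.35269017e-02 -2.63378574e-03  4.93349348e+01]
tab 1770 [571.01841301 -70.32616791  52.01457205] [615.01978892 -58.03279966  61.78796251] ((592.9242553710938, -64.20213317871094), (10.691479682922363, 43.98281478881836), 87.5086441040039)
row [   0.4 -105.8   -1.7] [ 0.   -0.02  0.19] q [-0.15  0.24  1.87  0.    1.03 -1.72] t 10.1 pos [593.5  10.8 108.4] F [-0.1  0.  -0.2]
```

View pics/w7.png

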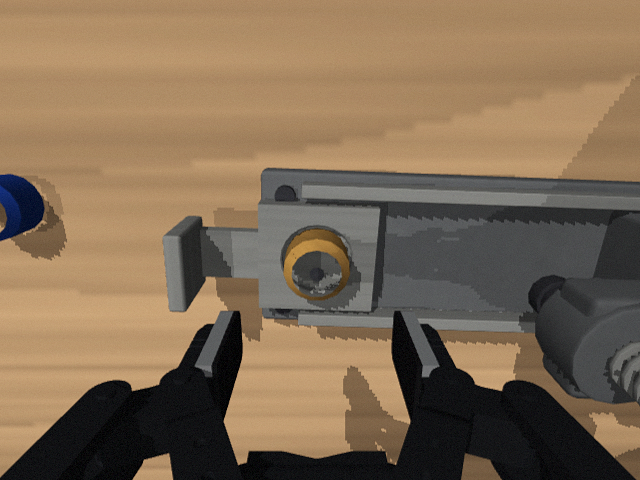

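The cap stands level in the nest, with its dot at (316,272) and its top at about 50 mm. The tab is at (182,263). Moving behind the tab with shut fingers.

{"method": "send_rows", "body": {
  "commands": "0 -62 -5 0 0 0.1 0;0 -113 -5 0 0 0.2 -1;0 -113 -5 0 0 0.2 -1;0 -113 -5 0 0 0.2 -1;0 -113 -5 0 0 0.2 -1;0 -113 40 0 0 0.2 -1;0 -113 66 0 0 0.2 -1;0 -113 66 0 0 0.2 -1;0 -113 66 0 0 0.2 -1;0 -113 66 0 0 0.2 -1"
}}

```text
time_s: 11.35
ee_pos: [596.0, -102.5, 46.3]
eef_rot: [0.055, 3.138, -0.002]
contact_force: [-0.3, -0.1, -0.5]
finger_gap: 0.2
gripper_force: 0.0
```

```bash
python3 - <<'E'
from h import *
row((592.7,-86,41),178)
E
```

```text
row [ 3.9 16.4  5.2] [-0.01  0.02 -0.  ] q [-0.34  0.35  1.87  0.    0.92 -1.87] t 11.35 pos [ 596.  -102.5   46.3] F [-0.3 -0.1 -0.5]
```

{"method": "send_rows", "body": {
  "commands": "3.5 8 4 0 0 0 -1;3.5 12 4 0 0 0 -1;3.5 15 4 0 0 0 -1;3.5 18 4 0 0 0 -1;3.5 21 4 0 0 0 -1;3.5 24 4 0 0 0 -1;3.5 27 4 0 0 0 -1;3.5 31 4 0 0 0 -1;3.5 36 4 0 0 0 -1;3.5 42 4 0 0 0 -1;3.5 48 4 0 0 0 -1;3.5 54 4 0 0 0 -1;3.5 60 4 0 0 0 -1;3.5 66 4 0 0 0 -1;3.5 72 4 0 0 0 -1;3.5 78 4 0 0 0 -1;3.5 84 4 0 0 0 -1;3.5 90 4 0 0 0 -1;3.5 95 4 0 0 0 -1;3.5 95 4 0 0 0 -1"
}}

```text
time_s: 13.85
ee_pos: [594.1, -6.4, 40.2]
eef_rot: [-0.056, -3.14, -0.002]
contact_force: [0.2, 0.2, 0.7]
finger_gap: -0.0
gripper_force: 0.2
```

```bash
python3 - <<'E'
from h import *
s=observe();c=capture("wrist");T=wristT(c,s);P=pts(c,T);z=P[...,2];np.save("P8.npy",P)
w=np.zeros(z.shape,bool);w[150:400,250:500]=1
v,u=np.mgrid[:480,:640]
for k,(lo,hi) in dict(tab=(57,63),cap=(44,54)).items():
    m=w&(z>lo)&(z<hi)&(P[...,0]>565)&(P[...,0]<625);q=P[m]
    print(k,len(q),q.min(0) if len(q) else 0,q.max(0) if len(q) else 0)
row((597,30,41),178)
cv2.imwrite("pics/w8.png",c["image"])
E
```

```text
tab 2532 [573.57557498 -19.92724672  57.00989835] [605.65425526  17.91140025  62.98648683]
cap 1139 [573.64312867 -19.85215513  44.00664621] [589.50756644  17.61649518  53.99796699]
row [-1.9 36.5 -1. ] [ 0.01 -0.01 -0.  ] q [-0.18  0.34  1.9   0.    0.91 -1.72] t 13.9 pos [593.7  -6.4  40. ] F [ 0.4  0.1 -0.3]
```

{"method": "send_rows", "body": {
  "commands": "0 6 0 0 0 0 -1;0 12 0 0 0 0 -1;0 18 0 0 0 0 -1;0 24 0 0 0 0 -1;0 29 0 0 0 0 -1;0 33 0 0 0 0 -1;0 33 0 0 0 0 -1"
}}

```text
time_s: 14.78
ee_pos: [596.1, 26.5, 40.3]
eef_rot: [0.057, 3.14, 0.002]
contact_force: [-0.1, -0.2, -0.3]
finger_gap: 0.2
gripper_force: 0.1
```

{"method": "send_rows", "body": {
  "commands": "0 1 0 0 0 0 -1;0 2 0 0 0 0 -1;0 3 0 0 0 0 -1;0 3 0 0 0 0 -1"
}}

```text
time_s: 15.28
ee_pos: [596.3, 28.5, 40.5]
eef_rot: [0.056, 3.14, -0.0]
contact_force: [1.6, -2.8, -1.5]
finger_gap: 0.3
gripper_force: 1.4
```

{"method": "send_rows", "body": {
  "commands": "0 1 0 0 0 0 -1;0 2 0 0 0 0 -1;0 3 0 0 0 0 -1;0 3 0 0 0 0 -1"
}}

```text
time_s: 15.78
ee_pos: [596.2, 31.8, 40.6]
eef_rot: [0.056, 3.14, 0.0]
contact_force: [1.4, -3.1, -0.5]
finger_gap: 0.5
gripper_force: 1.3
```

{"method": "send_rows", "body": {
  "commands": "0 1 0 0 0 0 -1;0 2 0 0 0 0 -1;0 2.5 0 0 0 0 -1;0 2.5 0 0 0 0 -1"
}}

```text
time_s: 16.27
ee_pos: [596.2, 34.3, 40.5]
eef_rot: [0.056, 3.141, 0.0]
contact_force: [2.0, -3.0, 0.9]
finger_gap: -0.1
gripper_force: 1.3
```

{"method": "send_rows", "body": {
  "commands": "0 0.7 0 0 0 0 -1;0 1.5 0 0 0 0 -1;0 1.5 0 0 0 0 -1"
}}

```text
time_s: 16.65
ee_pos: [596.2, 35.7, 40.5]
eef_rot: [0.056, 3.141, 0.0]
contact_force: [3.0, -2.2, 1.2]
finger_gap: -0.2
gripper_force: 1.4
```

{"method": "send_rows", "body": {
  "commands": "0 0.7 0 0 0 0 -1;0 1.5 0 0 0 0 -1;0 1.5 0 0 0 0 -1"
}}

```text
time_s: 17.02
ee_pos: [596.3, 36.8, 40.5]
eef_rot: [0.056, 3.141, -0.001]
contact_force: [1.2, -4.7, 1.3]
finger_gap: -0.2
gripper_force: 2.3
```

{"method": "send_rows", "body": {
  "commands": "0 0.7 0 0 0 0 -1;0 1.5 0 0 0 0 -1;0 1.5 0 0 0 0 -1"
}}

```text
time_s: 17.4
ee_pos: [596.3, 36.8, 40.5]
eef_rot: [-0.055, -3.141, 0.005]
contact_force: [0.5, -9.3, 1.7]
finger_gap: -0.1
gripper_force: 4.5
```

{"method": "send_rows", "body": {
  "commands": "0 0.7 0 0 0 0 -1;0 1.5 0 0 0 0 -1;0 1.5 0 0 0 0 -1"
}}

```text
time_s: 17.77
ee_pos: [596.3, 36.9, 40.6]
eef_rot: [-0.053, -3.141, 0.009]
contact_force: [-0.2, -13.8, 2.0]
finger_gap: 0.0
gripper_force: 6.7
```

{"method": "send_rows", "body": {
  "commands": "0 -5 0 0 0 0 -1;0 -30 0 0 0 0 -1;0 -40 0 0 0 0 -1;0 -40 -60 0 0 0 -1;0 -40 -120 0 0 0 -1;0 -40 -180 0 0 0 -1;0 0 -190 0 0 0 -1;0 50 -190 0 0 0 -1;0 50 -190 0 0 0 -1;0 50 -190 0 0 0 -1;0 50 -190 0 0 0 -1"
}}

```text
time_s: 19.15
ee_pos: [597.8, 89.4, 229.8]
eef_rot: [-0.058, -3.14, -0.0]
contact_force: [0.4, -1.0, 0.8]
finger_gap: 0.0
gripper_force: 0.0
```

```bash
python3 - <<'E'
from h import *
s=observe();c=capture("wrist");c["T"]=T=wristT(c,s);P=pts(c,T);z=P[...,2];cv2.imwrite("pics/w9.png",c["image"]);np.savez("w9.npz",**c)
w=(P[...,1]>70)&(P[...,1]<180)&(P[...,0]>560)&(P[...,0]<640)
w[:, :]&=c["z_map"]>0
m=w&(z>165)&(z<176);n,l,st,ce=cv2.connectedComponentsWithStats(m.astype(np.uint8))
i=1+st[1:,4].argmax();k=l==i;q=P[k];print("knob",len(q),q.min(0),q.max(0),cv2.minEnclosingCircle(q[:,:2].astype(np.float32)),np.median(q[:,2]),st[i])
t=(z>57)&(z<63)&(P[...,0]>560)&(P[...,0]<630)&(P[...,1]>20)&(P[...,1]<90);q=P[t];print("tab",len(q),q.min(0),q.max(0))
row((600.5,129,190),178)
E
```

```text
knob 665 [582.15875778 111.89148028 165.01052839] [616.36012084 148.52030542 170.81432197] ((600.4489135742188, 129.93682861328125), 18.596115112304688) 167.4168044968272 [357 236  66  59 665]
tab 634 [575.98169916  49.76580112  57.04525133] [619.974945    60.72285028  61.77775123]
row [-1.2 39.8 39.9] [ 0.   -0.01 -0.01] q [-0.02  0.13  1.76  0.    1.25 -1.55] t 19.2 pos [597.9  89.2 229.9] F [0.3 0.4 0. ]
```

View pics/w9.png

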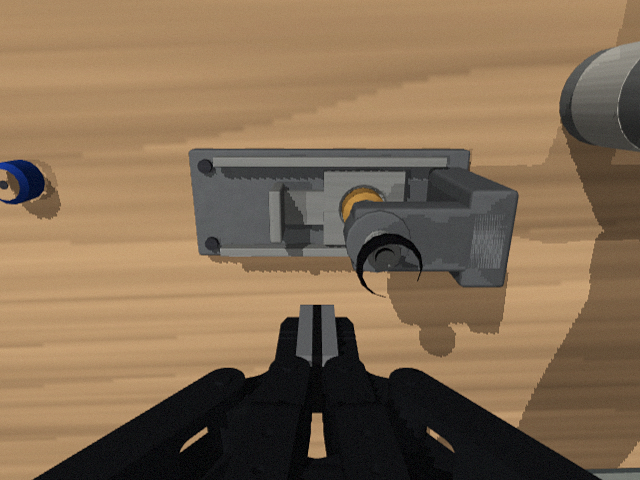

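The cap is under the plunger at (362,205), the shuttle is fully in with the tab at (277,212), and the knob is at (388,258), about (600,130) in world.

{"method": "send_rows", "body": {
  "commands": "-1 40.5 0 0 0 0 -1;-1 40.5 30 0 0 0 -1;-1 40.5 50 0 0 0 -1;-1 40.5 55 0 0 0 -1;-1 40.5 55 0 0 0 -1;-1 40.5 55 0 0 0 -1"
}}

```text
time_s: 19.95
ee_pos: [601.3, 130.3, 176.6]
eef_rot: [0.057, 3.139, 0.0]
contact_force: [-0.1, -0.7, 0.3]
finger_gap: -0.2
gripper_force: 0.0
```

{"method": "send_rows", "body": {
  "commands": "0 0 2 0 0 0 -1;0 0 4 0 0 0 -1;0 0 6 0 0 0 -1;0 0 6 0 0 0 -1;0 0 6 0 0 0 -1"
}}

```text
time_s: 20.58
ee_pos: [600.6, 130.6, 169.7]
eef_rot: [0.056, 3.141, -0.0]
contact_force: [-1.0, -1.2, 2.0]
finger_gap: 0.0
gripper_force: 1.0
```

{"method": "send_rows", "body": {
  "commands": "0 0 2 0 0 0 -1;0 0 4 0 0 0 -1;0 0 5 0 0 0 -1;0 0 5 0 0 0 -1"
}}

```text
time_s: 21.08
ee_pos: [600.6, 130.6, 164.4]
eef_rot: [0.056, 3.141, 0.0]
contact_force: [0.2, -0.3, 2.4]
finger_gap: -0.4
gripper_force: 1.3
```

{"method": "send_rows", "body": {
  "commands": "0 0 1 0 0 0 -1;0 0 2 0 0 0 -1;0 0 2 0 0 0 -1"
}}

```text
time_s: 21.45
ee_pos: [600.6, 130.6, 162.3]
eef_rot: [0.056, 3.141, 0.0]
contact_force: [-0.9, 1.3, 2.7]
finger_gap: -0.0
gripper_force: 1.4
```

{"method": "send_rows", "body": {
  "commands": "0 0 1 0 0 0 -1;0 0 2 0 0 0 -1;0 0 2 0 0 0 -1"
}}

```text
time_s: 21.82
ee_pos: [600.6, 130.6, 160.3]
eef_rot: [0.056, 3.141, 0.0]
contact_force: [0.6, 0.2, 2.9]
finger_gap: -0.4
gripper_force: 1.6
```

{"method": "send_rows", "body": {
  "commands": "0 0 1 0 0 0 -1;0 0 2 0 0 0 -1;0 0 2 0 0 0 -1"
}}

```text
time_s: 22.2
ee_pos: [600.5, 130.6, 158.3]
eef_rot: [0.056, 3.141, 0.0]
contact_force: [-0.2, 0.1, 2.9]
finger_gap: -0.0
gripper_force: 1.7
```

{"method": "send_rows", "body": {
  "commands": "0 0 1 0 0 0 -1;0 0 2 0 0 0 -1;0 0 2 0 0 0 -1"
}}

```text
time_s: 22.58
ee_pos: [600.6, 130.6, 156.3]
eef_rot: [0.056, 3.141, 0.0]
contact_force: [0.2, -0.5, 3.1]
finger_gap: 0.2
gripper_force: 1.8
```

{"method": "send_rows", "body": {
  "commands": "0 0 1 0 0 0 -1;0 0 2 0 0 0 -1;0 0 2 0 0 0 -1"
}}

```text
time_s: 22.95
ee_pos: [600.5, 130.6, 154.3]
eef_rot: [0.056, 3.141, 0.0]
contact_force: [0.1, -0.9, 3.8]
finger_gap: 0.3
gripper_force: 1.9
```

{"method": "send_rows", "body": {
  "commands": "0 0 1 0 0 0 -1;0 0 2 0 0 0 -1;0 0 2 0 0 0 -1"
}}

```text
time_s: 23.32
ee_pos: [600.7, 130.6, 153.4]
eef_rot: [0.056, 3.141, -0.0]
contact_force: [-1.9, -0.3, 6.9]
finger_gap: 0.3
gripper_force: 3.8
```

{"method": "send_rows", "body": {
  "commands": "0 0 1 0 0 0 -1;0 0 2 0 0 0 -1;0 0 3 0 0 0 -1;0 0 3 0 0 0 -1"
}}

```text
time_s: 23.82
ee_pos: [600.7, 130.6, 150.9]
eef_rot: [0.056, 3.141, -0.0]
contact_force: [-2.2, -0.1, 9.6]
finger_gap: -0.1
gripper_force: 4.6
```

{"method": "send_rows", "body": {
  "commands": "0 0 1 0 0 0 -1;0 0 2 0 0 0 -1;0 0 3 0 0 0 -1;0 0 3 0 0 0 -1"
}}

```text
time_s: 24.32
ee_pos: [600.7, 130.6, 148.4]
eef_rot: [0.056, 3.141, -0.0]
contact_force: [-3.8, -0.3, 10.6]
finger_gap: -0.1
gripper_force: 5.4
```

{"method": "send_rows", "body": {
  "commands": "0 0 1 0 0 0 -1;0 0 2 0 0 0 -1;0 0 2 0 0 0 -1"
}}

```text
time_s: 24.7
ee_pos: [600.8, 130.6, 146.7]
eef_rot: [0.056, 3.141, -0.0]
contact_force: [-3.7, -0.2, 11.1]
finger_gap: -0.1
gripper_force: 5.9
```

{"method": "send_rows", "body": {
  "commands": "0 0 1 0 0 0 -1;0 0 1.5 0 0 0 -1;0 0 1.5 0 0 0 -1"
}}

```text
time_s: 25.08
ee_pos: [600.8, 130.6, 145.4]
eef_rot: [0.056, 3.141, -0.0]
contact_force: [-5.2, 0.4, 12.6]
finger_gap: 0.1
gripper_force: 6.3
```

{"method": "send_rows", "body": {
  "commands": "0 0 1 0 0 0 -1;0 0 1.5 0 0 0 -1;0 0 1.5 0 0 0 -1"
}}

```text
time_s: 25.45
ee_pos: [600.8, 130.6, 144.2]
eef_rot: [0.056, 3.141, -0.0]
contact_force: [-5.0, -0.8, 13.5]
finger_gap: -0.0
gripper_force: 6.8
```

{"method": "send_rows", "body": {
  "commands": "0 0 0.5 0 0 0 -1;0 0 1 0 0 0 -1;0 0 1 0 0 0 -1"
}}

```text
time_s: 25.82
ee_pos: [600.9, 130.6, 143.8]
eef_rot: [0.056, 3.141, -0.0]
contact_force: [-5.9, -0.6, 15.4]
finger_gap: -0.1
gripper_force: 7.7
```

{"method": "send_rows", "body": {
  "commands": "0 0 0.4 0 0 0 -1;0 0 0.4 0 0 0 -1;0 0 0.4 0 0 0 -1"
}}

```text
time_s: 26.2
ee_pos: [600.9, 130.7, 143.7]
eef_rot: [0.056, 3.141, -0.0]
contact_force: [-5.9, -0.2, 15.5]
finger_gap: 0.1
gripper_force: 8.1
```

At the second stop. A touch more, hold about 1.2 s, then let it up smoothly.

{"method": "send_rows", "body": {
  "commands": "0 0 0.5 0 0 0 -1;0 0 0.5 0 0 0 -1;0 0 0.5 0 0 0 -1;0 0 0.5 0 0 0 -1;0 0 0.5 0 0 0 -1;0 0 0.5 0 0 0 -1;0 0 0.5 0 0 0 -1;0 0 0.5 0 0 0 -1;0 0 0.5 0 0 0 -1"
}}

```text
time_s: 27.32
ee_pos: [600.9, 130.6, 143.4]
eef_rot: [0.056, 3.141, -0.0]
contact_force: [-6.7, -0.7, 17.3]
finger_gap: 0.1
gripper_force: 8.6
```

{"method": "send_rows", "body": {
  "commands": "0 0 -2 0 0 0 -1;0 0 -5 0 0 0 -1;0 0 -8 0 0 0 -1;0 0 -11 0 0 0 -1;0 0 -14 0 0 0 -1;0 0 -17 0 0 0 -1;0 0 -20 0 0 0 -1;0 0 -23 0 0 0 -1;0 0 -26 0 0 0 -1;0 0 -29 0 0 0 -1;0 0 -33 0 0 0 -1;0 0 -45 0 0 0 -1;0 0 -90 0 0 0 -1;0 -50 -90 0 0 0 -1;0 -50 -90 0 0 0 -1;0 -50 -90 0 0 0 -1"
}}

```text
time_s: 29.32
ee_pos: [598.2, 80.7, 229.1]
eef_rot: [-0.057, -3.14, -0.001]
contact_force: [-0.1, 0.0, -0.2]
finger_gap: -0.1
gripper_force: 0.0
```

```bash
python3 - <<'E'
from h import *
s=observe();c=capture("wrist");c["T"]=T=wristT(c,s);P=pts(c,T);z=P[...,2];cv2.imwrite("pics/w10.png",c["image"])
w=(P[...,1]>70)&(P[...,1]<180)&(P[...,0]>560)&(P[...,0]<640)&(c["z_map"]>0)
m=w&(z>140)&(z<176);n,l,st,ce=cv2.connectedComponentsWithStats(m.astype(np.uint8))
i=1+st[1:,4].argmax();k=l==i;q=P[k];print("knob",len(q),q.min(0),q.max(0),np.percentile(q[:,2],95))
t=(z>57)&(z<63)&(P[...,0]>560)&(P[...,0]<630)&(P[...,1]>20)&(P[...,1]<90);q=P[t];print("tab",len(q),q.min(0),q.max(0))
hsv=cv2.cvtColor(c["image"],cv2.COLOR_BGR2HSV)
k=(z>35)&(z<56)&(hsv[...,0]<30)&(hsv[...,1]>100)&(P[...,1]>90)&(P[...,1]<170);q=P[k];print("cap",len(q),q.min(0),q.max(0))
E
```

```text
knob 1593 [582.03208706 111.6974848  143.79373296] [617.30681155 148.17773759 171.99339706] 169.33099786011417
tab 640 [575.9057274   49.46734483  57.03386416] [619.55477563  60.8821137   62.40123868]
cap 460 [582.38484957 111.00466533  35.04828422] [609.79544336 144.23220671  51.02361799]
```

```bash
python3 - <<'E'
from h import *
for n in("scene","top"):
    a=np.load(n+".npz")["image"].astype(int);c=capture(n);d=(abs(c["image"].astype(int)-a).max(-1)>40)
    for lab,(x0,y0,x1,y1) in {"scene":dict(ring=(195,280,235,310),cup=(150,312,192,355),wrench=(100,322,165,405),blue=(248,296,278,326),can=(410,140,462,200)),"top":dict(blue=(366,234,388,256),ring=(386,272,414,300),cup=(436,250,468,280),wrench=(470,230,500,315),can=(125,238,178,285))}[n].items(): print(n,lab,d[y0:y1,x0:x1].mean().round(3))
E
```

```text
scene ring 0.0
scene cup 0.0
scene wrench 0.0
scene blue 0.0
scene can 0.137
top blue 0.0
top ring 0.0
top cup 0.0
top wrench 0.0
top can 0.072
```

```bash
python3 -c "
from rig import hand_in
print(hand_in())"
```

```text
the job is handed in; nothing more can be done
None
```

I handed the job in at about 29 s. The cap is in its nest under the plunger with the shuttle at its stop. The knob was held at the second stop at about 17 N for just over a second and is fully up again. The other things look unmoved; only the paint can's pixels changed, probably from the arm's shadow, since the arm recorded no contact near it.

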